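Lower a ratchet-held lid onto a beaker

ROBOT

A 7-joint arm with a two-finger parallel gripper is mounted at the origin on the work surface. World frame = base frame: x ahead of the robot, y to its left, z up, the work surface at z = 0. Lengths are in m, angles in rad, forces in N, time in s.
With the tool pointing down it reaches from about 0.35 to 0.9 m from the base axis. Payload 8.1 kg.
Tool frame: the origin (TCP) lies at the very end of the fingers, on their centre line; the grasp point (between the pads) lies grip_point_offset behind it (grip_point_offset is the distance from the TCP to the grasp point, in m); z points along the fingers, y is the direction in which the jaws open and shut (so a half turn about z gives the same grasp; the last joint's range is limited). The gripper opens to 92 mm and grips with 3 to 60 N. Pads are 19 mm wide; open, the fingers measure 130 mm over their backs; the gripper's body (75 mm by 190 mm) begins 47 mm behind the grasp point.
Start: joints at [-1.374, 0.434, 0.025, 1.573, -0.012, 1.134, -0.075], TCP at [0.185, 0.597, 0.227] pointing down, gripper open.
Joint ranges: [-2.62, 2.62], [-0.44, 2.09], [-1.27, 1.32], [0.08, 2.57], [-1.32, 4.46], [0.12, 2], [-2.74, 2.74]. Speed limits (rad/s): [2.22, 2.22, 3.01, 3.01, 3.14, 3.14, 3.14].

INTERFACE

Orientations are given as a rotation vector (axis times angle).
In Python, from cell import * gives the robot as it stands.
- The arm moves only by the tool drive_tool, never from a script. Its argument "increments" is a list of rows, each an object of numbers: "grip": the gripper's target within -1 to 1 (shut at 1, half-way at 0, fully open at -1); "tx", "ty", "tz": the shift along the world's x, y, z normalised to -1 to 1, where 1 is 400 mm; "turn": the turn about the world's z normalised to -1 to 1, where 1 is 60 degrees. In form: [{"grip": .., "tx": .., "ty": .., "tz": .., "turn": ..}, ...]. A call has 1 to 20 rows; each row is the pose to reach, as a shift and turn from the pose measured when the call began; what a row does not reach only later rows make up. A row lasts 1/10 s, in which the tool goes at most 50 mm and 8.59 degrees, less where a joint would pass 70% of its speed; a pose out of reach is approached as far as the arm can. A call with a number of a shift or a turn outside -1 to 1 is refused whole. A call with a gripper value outside its range is refused whole. The fingers move at their own pace and stop on an object; "newtons" is the grip in N (left out, the last holds). Time passes only in rows, so rows that repeat a pose let the fingers close. It gives the time, the measured TCP pose, the force and the opening at its end, in the units of the state.
- observe(): the state, without advancing time (a new reading comes with each control period).
- get_image(name): name is "scene" or "top"; returns the picture (384x512x3 uint8, red, green, blue); there is no depth.
- camera_info(name): a dict with "fx", "fy", "cx", "cy" (pixels), "eye" and "rotation" of the camera in the world. Camera axes: x right, y down, z forward; pixel columns grow to the right and rows downward; lengths in m; the calibration is good to about 2 mm. A picture is of the moment at which its call begins. camera_info takes no time and is no camera call.
- sign_off(): hands the job in, once; it reports no verdict.
The state is a dict: "clock": time; "joints": joint angles; "dq": joint speeds; "joint_efforts": joint torques, N m; "position": TCP position; "ee_rot": TCP orientation; "force": force on the tool from outside, world axes, zero at the start; "ft_torque": the same for the moment, N m; "width": opening from 0.0 (shut) to 1.0 (fully open).
Only numpy, scipy, OpenCV 4.12 (cv2) and the standard library are available. Lean on these libraries where they do the work, as an engineer would, in place of code of your own. Each camera call takes 0.05 s, during which the arm holds its last target. There are 200 camera calls.

TASK

Lower the splash lid onto the glass beaker under it: lift the ratchet's pawl clear so that it stays up, turn the crank handle backwards (clockwise seen from above) until the lid has pressed the beaker and its loose support down firm and sits on the rim with about 10 N, then lower the pawl back down onto the wheel's teeth and let go. The glass cracks if the lid is forced down on it (18 N is the limit), never force the wheel against the pawl, and leave the beaker and the other things on the bench standing where they are.

Things in the scene. Friction and masses are not known exactly. Their poses are not given: they have to be found in the camera images.
- unit: The lid lift, fixed: base plate 175 x 475 x 12 mm, grey gear housing (top at 58 mm), column 30 mm square, 324 mm high at y 175 mm. Origin on the ratchet wheel's vertical axis at bench level; z up, y from the wheel to column and lid, x away from the robot at yaw 0. In this frame the pawl's pivot is at (47, -78, 86) mm, the lid's axis at (0, 285) mm. A rack moves the lid 33 mm per rad of the wheel.
- wheel: Flat steel ratchet wheel, vertical axis, 112 mm in diameter; 20 saw teeth 6 mm high on its upper face at 47 mm radius, roots at 70 mm, crests at 76 mm height. Origin on the axis at bench level. Clockwise from above is backwards and lowers the lid. Stiff bearing (0.25 N m, about 3 N at the crank): wheel and lid stay where left. The lowered pawl blocks it backwards within a tooth (18 degrees).
- crank_grip (a point): Crank handle: black upright knob, 16 to 18 mm diameter, 46 mm high, top at 137 mm, spinning freely on its pin at 65 mm radius from the wheel's axis. This point: on its axis, 117 mm high, 26 mm over the crank arm. Lid highest: its bearing from unit x towards y is 235 degrees; backwards it swings along the robot's side, through 180, to a stop at 103 degrees.
- pawl: Steel pawl arm 10 mm wide, 78 mm long. Origin on its level pivot; x along the pivot (unit's x), y along the arm to the nose, z up when level. The nose reaches 15.5 mm below the pivot. It lies on the teeth level to 0.1 rad up. Lifting swings it nose up, stop at 1.65 rad. Slightly stiff pivot: let go below about 0.9 rad it falls shut by its weight, above 1.3 rad it stays up. Lifting takes 1 to 4 N.
- pawl_grip (a point): Grip point of the pawl's lifting bar, a round bar 10 mm in diameter, sticking out 47 mm from the arm along the pawl's +x, away from the wheel. On the bar's axis, 18 mm from its free end; 34 mm along x, 55 mm along the arm and 4 mm up from the pawl's origin. About 90 mm above the bench when the pawl is down, with 75 mm of free space below it.
- lid: White round splash lid, 100 mm in diameter, 5 mm thick at its rim, hung from a steel arm on the grey carriage of the column. Origin: centre of its underside. It only moves up and down, driven by the wheel.
- beaker: Glass beaker, 84 mm wide at its rim, 110 mm tall, 0.25 kg, loose on a round support plate of varying height, which gives 2 to 9 mm under the lid (2 to 3 N) before it is firm: unseen, to be felt. Origin: centre of its underside. In the end the lid must press on its rim with 5 to 18 N. 1 N more at the crank (over 2 to 3 N when running free) is 2 N more on the rim.
- beaker_rim (a point): Centre of the beaker's mouth, in the plane of its rim, 110 mm above its underside.
- vial: Bystander: amber glass vial, 26 mm diameter, 45 mm tall, on the lift's base plate; origin at its underside.
- weight: Bystander: brass weight, 28 mm diameter, 30 mm tall, on the lift's base plate; origin at its underside.
- reagent: Bystander: green reagent bottle, 60 mm diameter, 100 mm tall; origin at its underside.
- spare_beaker: Bystander: empty glass beaker, 90 mm diameter, 120 mm tall, left of the lift; origin at its underside.
- tip_box: Bystander: white box with blue lid, 85 x 120 x 65 mm; origin at its underside.
- pitcher: Bystander: clear plastic pitcher, 110 mm diameter, 160 mm tall; origin at its underside.
- wash: Bystander: white bottle with red cap, 60 mm diameter, 150 mm tall; origin at its underside.

How it is judged:
On the way, in this order (a step that is already met when the one before it is completed fails the run):
1. the pawl is lifted clear of the teeth (its bar more than 115 mm above the bench) (z of pawl_grip in the frame of unit above 0.115 m), for 0.2 s.
2. with the pawl up, the lid is wound down onto the beaker's rim and presses on it with more than 5 N (contact force between lid and beaker above 5 N and z of pawl_grip in the frame of unit above 0.11 m), for 0.2 s.
At the end, for the whole second after the job is handed in: The lid presses on the beaker's rim with 5 to 18 N, the beaker still under it (centres within 12 mm); the pawl lies on the wheel's teeth by its own weight (its bar less than 96.5 mm above the bench, touching the wheel); the wheel is at rest (contact force between lid and beaker between 5 and 18 N and horizontal distance between lid and beaker_rim below 0.012 m and z of pawl_grip in the frame of unit below 0.0965 m and contact force between pawl and wheel above 0.1 N and angular speed of wheel below 0.05 rad/s).
It fails at once if the lid is forced onto the glass with more than 18 N (contact force between lid and beaker above 18 N).
It fails at once if the wheel is forced against the pawl with more than 25 N (contact force between pawl and wheel above 25 N).
It fails at once if the beaker is moved by more than 15 mm (distance of beaker from where it was at the start of the episode above 0.015 m).
It fails at once if a bystander is moved by more than 30 mm (distance of any of vial, weight, reagent, spare_beaker, tip_box, pitcher, wash from where it was at the start of the episode above 0.03 m).
It also fails if it takes over 72 s, if anything falls off the work surface, if the arm or the gripper's body presses on something with over 40 N, if the wrist force passes 120 N, or if a joint passes its speed limit or range.

## Working session

There is one attempt and no reset: what is moved stays moved. The work goes in short steps, Python scripts to look and compute and a tool call to move; the robot and the scene stay as the last step left them, time stands still between calls to the robot, and variables do not carry over. Pictures are saved under pics/ and viewed, about 8 in all and at most 12, crops included, and the job is handed in when it is done.

Besides the shell and the picture viewer there is one more tool, called as name([rows], argument=value, ...), one row to a line, values as JSON. drive_tool: Moves the arm, as the interface text tells. Its arguments: {"type":"object","properties":{"increments":{"type":"array","items":{"type":"object","properties":{"grip":{"type":"number"},"tx":{"type":"number"},"ty":{"type":"number"},"tz":{"type":"number"},"turn":{"type":"number"}}}},"newtons":{"type":"number"}},"required":["increments"]}

```bash
ls; mkdir -p pics
python3 - <<'E'
from cell import *
import cv2
s=observe();print(s)
import cell
print([n for n in dir(cell) if not n.startswith('_')])
for n in("scene","top"):
    cv2.imwrite(f"pics/{n}0.png",cv2.resize(get_image(n)[:,:,::-1],(800,600),interpolation=cv2.INTER_CUBIC));print(n,camera_info(n))
E
```

```text
pics
{'clock': 0.0, 'joints': array([-1.37354812,  0.43520409,  0.02492275,  1.57410766, -0.0116342 ,
        1.13398232, -0.07511124]), 'dq': array([-5.43265628e-05, -1.30122060e-04,  4.34413409e-04, -1.33509073e-03,
        3.50951657e-05, -4.29048797e-04,  2.33457667e-04]), 'joint_efforts': array([-1.17861258e-03, -6.67858672e+01,  9.84564275e-01, -3.14457464e+01,
       -6.06346875e-02,  4.30490007e-02,  1.66990621e-04]), 'position': array([0.18447355, 0.59661672, 0.22595202]), 'ee_rot': array([-4.69294136e-01, -3.10619653e+00,  2.43521968e-03]), 'force': array([ 0.6861292 , -1.46162234,  0.5724417 ]), 'ft_torque': array([ 0.01889574, -0.0166098 ,  0.04121978]), 'width': 0.9997188787928217}
['PlanningError', 'camera_info', 'get_image', 'grip_point_offset', 'observe', 'sign_off']
scene {'fx': 368.4523657287125, 'fy': 368.4523657287125, 'cx': 256.706114153011, 'cy': 191.6877072521074, 'eye': array([ 0.868369  , -0.55076784,  0.98744572]), 'rotation': array([-2.46967259, -0.58951192,  0.20164362])}
top {'fx': 357.4301018016189, 'fy': 357.4301018016189, 'cx': 258.50777068273794, 'cy': 196.00492657944469, 'eye': array([ 0.47974307, -0.00847953,  1.26222357]), 'rotation': array([-2.1676645 ,  2.22219705, -0.11998139])}
```

View pics/scene0.png

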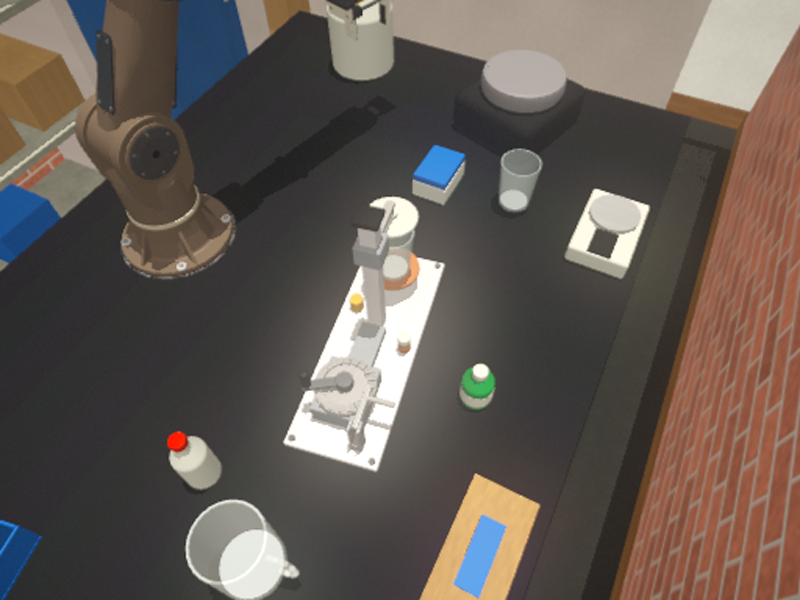

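View pics/top0.png

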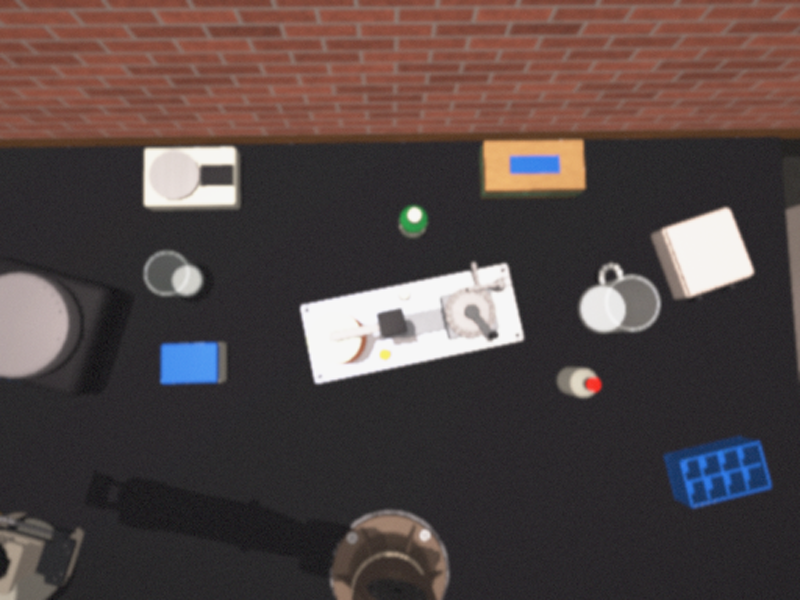

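The top view shows the lift plate with corners at about (302,305), (507,264), (523,340) and (316,383). The wheel hub is at (472,313), the knob at (491,334) and the pawl bar near (475,268). I'll zoom in on both views.

```bash
cat > h.py <<'E'
import numpy as np, cv2
from scipy.spatial.transform import Rotation as R
from cell import *
def cam(n):
    c=camera_info(n); Rm=R.from_rotvec(c["rotation"]).as_matrix(); return c,Rm
def proj(n,P):
    c,Rm=cam(n); q=(np.atleast_2d(P)-c["eye"])@Rm
    return np.c_[c["fx"]*q[:,0]/q[:,2]+c["cx"],c["fy"]*q[:,1]/q[:,2]+c["cy"]]
def ray(n,uv,z):
    c,Rm=cam(n); d=Rm@np.array([(uv[0]-c["cx"])/c["fx"],(uv[1]-c["cy"])/c["fy"],1]); e=c["eye"]
    return e+d*(z-e[2])/d[2]
def crop(im,x,y,w,h,s): return cv2.resize(im[y:y+h,x:x+w,::-1],None,fx=s,fy=s,interpolation=cv2.INTER_CUBIC)
E
python3 - <<'E'
from h import *
T=get_image("top");S=get_image("scene")
a=crop(T,185,160,155,95,5)[:, :775]
g=cv2.cvtColor(T,cv2.COLOR_RGB2GRAY); 
m=np.zeros_like(g); m[160:255,185:345]=(g[160:255,185:345]>200)*255
c=max(cv2.findContours(m,0,2)[0],key=cv2.contourArea); b=cv2.boxPoints(cv2.minAreaRect(cv2.convexHull(c)))
W=np.array([ray("top",p+0.0,.012) for p in b]);print(b,W.round(4))
for i in range(4): e=W[(i+1)%4]-W[i]; print(np.linalg.norm(e),np.degrees(np.arctan2(e[1],e[0])))
print(W.mean(0))
cv2.imwrite("pics/topc.png",a); cv2.imwrite("pics/scenec.png",crop(S,180,120,110,182,3.2))
E
```

```text
[[191.47586 195.33147]
 [324.48703 168.18633]
 [334.57498 217.61736]
 [201.56381 244.7625 ]] [[ 0.5866  0.1868  0.012 ]
 [ 0.6722 -0.2841  0.012 ]
 [ 0.4962 -0.3126  0.012 ]
 [ 0.4143  0.1541  0.012 ]]
0.47869916369464505 -79.69637533225323
0.17834302513508427 -170.80203707091104
0.4738289248136874 99.9456765545687
0.17535555001063172 10.773527277554605
[ 0.54233134 -0.06397221  0.012     ]
```

View pics/topc.png

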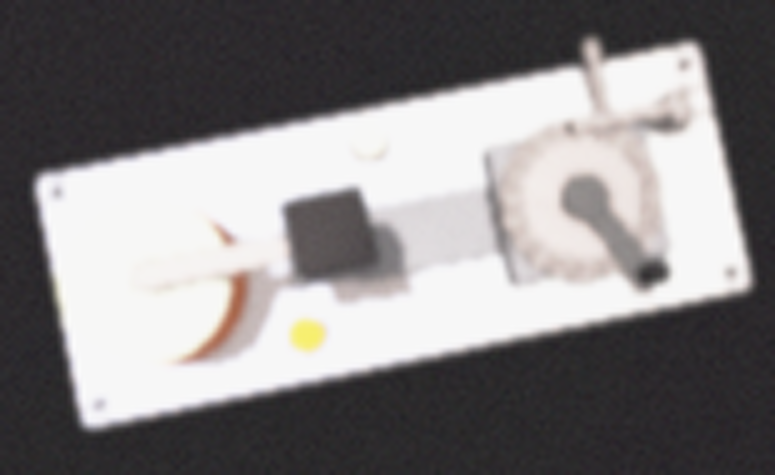

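View pics/scenec.png

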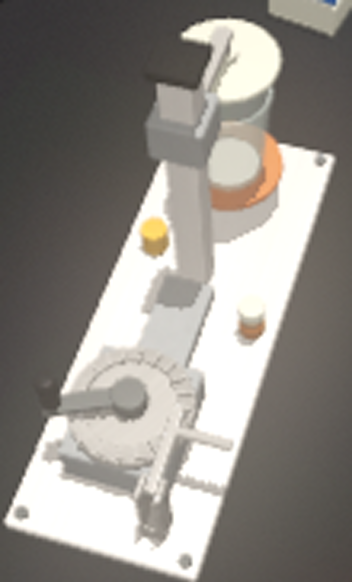

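Run:
```python
from h import *
from scipy.optimize import least_squares
t=lambda x,y:((x+.5)/5-.5+185,(y+.5)/5-.5+160)
s=lambda x,y:((x+.5)/3.2-.5+180,(y+.5)/3.2-.5+120)
obs=[("top",(0,0,.073),t(583,203)),("top",(0,.175,.324),t(328,232)),("top",(.099,-.023,.090),t(590,40)),
("scene",(0,0,.073),s(135,408)),("scene",(0,.175,.324),s(180,62)),("scene",(.099,-.023,.090),s(232,443)),
("top","k",t(655,270)),("scene","k",s(47,385))]
yaw0=np.radians(10.1)
def f(p,out=0):
    r=[];M=R.from_rotvec([0,0,p[2]]).as_matrix()
    for n,P,uv in obs:
        if P=="k":P=(.065*np.cos(p[3]),.065*np.sin(p[3]),.137)
        r+=list(proj(n,M@np.array(P)+[p[0],p[1],0])[0]-uv)
    return r if out else r+[(p[2]-yaw0)/.01]
q=least_squares(f,[.55,-.2,yaw0,4.1],loss="soft_l1")
p=q.x;print(p,np.degrees(p[2:]));print(np.round(f(p,1),1).reshape(-1,2))
M=R.from_rotvec([0,0,p[2]]).as_matrix();o=np.array([p[0],p[1],0])
for n,P in dict(knob=(.065*np.cos(p[3]),.065*np.sin(p[3]),.117),pawlgrip=(.081,-.023,.09),pivot=(.047,-.078,.086),lid=(0,.285,0),plate=(0,.0,.0)).items(): print(n,(M@P+o).round(4))
print(M.T@(np.array([.5423,-.064,.012])-o))
print(grip_point_offset,R.from_rotvec(observe()["ee_rot"]).as_matrix().round(3))
```

```text
[ 0.56106118 -0.1876838   0.17975741  3.61645436] [ 10.29934072 207.20757188]
[[-0.1 -1.4]
 [ 0.2 -0.6]
 [-0.4  0.4]
 [-1.  -1.2]
 [ 0.  -1.2]
 [ 0.4  2.1]
 [ 1.5 -0.3]
 [-0.6 -1. ]]
knob [ 0.5095 -0.2273  0.117 ]
pawlgrip [ 0.6449 -0.1958  0.09  ]
pivot [ 0.6212 -0.256   0.086 ]
lid [0.5101 0.0927 0.    ]
plate [ 0.5611 -0.1877  0.    ]
[0.00365466 0.12504522 0.012     ]
0.0188 [[-0.955  0.295 -0.   ]
 [ 0.295  0.955 -0.001]
 [-0.    -0.001 -1.   ]]
```

drive_tool([
  {"tx":0.5,"ty":-0.86,"tz":0.18,"turn":0.458,"grip":0.2},
  {"tx":0.5,"ty":-0.86,"tz":0.18,"turn":0.458,"grip":0.2},
  {"tx":0.5,"ty":-0.86,"tz":0.18,"turn":0.458,"grip":0.2},
  {"tx":0.5,"ty":-0.86,"tz":0.18,"turn":0.458,"grip":0.2},
  {"tx":0.5,"ty":-0.86,"tz":0.18,"turn":0.458,"grip":0.2},
  {"tx":0.5,"ty":-0.86,"tz":0.18,"turn":0.458,"grip":0.2},
  {"tx":0.5,"ty":-0.86,"tz":0.18,"turn":0.458,"grip":0.2},
  {"tx":0.5,"ty":-0.86,"tz":0.18,"turn":0.458,"grip":0.2},
  {"tx":0.5,"ty":-0.86,"tz":0.18,"turn":0.458,"grip":0.2},
  {"tx":0.5,"ty":-0.86,"tz":0.18,"turn":0.458,"grip":0.2},
], newtons=15)

```text
clock: 1.2
position: [0.3853, 0.2516, 0.2986]
ee_rot: [-0.276, 3.129, -0.001]
force: [-0.6, 0.5, 0.8]
width: 0.398
```

drive_tool([
  {"tx":0.05,"ty":-1,"tz":0,"turn":0},
  {"tx":0.05,"ty":-1,"tz":0,"turn":0},
  {"tx":0.05,"ty":-1,"tz":0,"turn":0},
  {"tx":0.05,"ty":-1,"tz":0,"turn":0},
  {"tx":0.05,"ty":-1,"tz":0,"turn":0},
  {"tx":0.05,"ty":-1,"tz":0,"turn":0},
  {"tx":0.05,"ty":-1,"tz":0,"turn":0},
  {"tx":0.05,"ty":-1,"tz":0,"turn":0},
  {"tx":0.05,"ty":-1,"tz":0,"turn":0},
])

```text
invalid input
```

Grip is probably required in every row.

drive_tool([
  {"tx":0.05,"ty":-1,"tz":0,"turn":0,"grip":0.2},
  {"tx":0.05,"ty":-1,"tz":0,"turn":0,"grip":0.2},
  {"tx":0.05,"ty":-1,"tz":0,"turn":0,"grip":0.2},
  {"tx":0.05,"ty":-1,"tz":0,"turn":0,"grip":0.2},
  {"tx":0.05,"ty":-1,"tz":0,"turn":0,"grip":0.2},
  {"tx":0.05,"ty":-1,"tz":0,"turn":0,"grip":0.2},
  {"tx":0.05,"ty":-1,"tz":0,"turn":0,"grip":0.2},
  {"tx":0.05,"ty":-1,"tz":0,"turn":0,"grip":0.2},
  {"tx":0.05,"ty":-1,"tz":0,"turn":0,"grip":0.2},
])

```text
clock: 2.1
position: [0.4053, -0.1528, 0.2988]
ee_rot: [-0.268, 3.129, -0.004]
force: [1.0, 1.5, 0.2]
width: 0.403
```

drive_tool([
  {"tx":0.6,"ty":-0.108,"tz":-0.3,"turn":0,"grip":0.2},
  {"tx":0.6,"ty":-0.108,"tz":-0.3,"turn":0,"grip":0.2},
  {"tx":0.6,"ty":-0.108,"tz":-0.3,"turn":0,"grip":0.2},
  {"tx":0.6,"ty":-0.108,"tz":-0.3,"turn":0,"grip":0.2},
  {"tx":0.6,"ty":-0.108,"tz":-0.3,"turn":0,"grip":0.2},
  {"tx":0.6,"ty":-0.108,"tz":-0.3,"turn":0,"grip":0.2},
  {"tx":0.6,"ty":-0.108,"tz":-0.3,"turn":0,"grip":0.2},
  {"tx":0.6,"ty":-0.108,"tz":-0.3,"turn":0,"grip":0.2},
])

```text
clock: 2.9
position: [0.6453, -0.1941, 0.1775]
ee_rot: [0.27, -3.129, 0.003]
force: [0.4, 0.6, 0.5]
width: 0.397
```

Run:
```python
from h import *
S=get_image("scene");T=get_image("top");print(observe()["position"])
a=crop(S,190,190,100,110,5);b=crop(T,265,150,60,110,5)
cv2.imwrite("pics/p5.png",np.hstack([a,b]))
```

```text
[ 0.64490549 -0.19498591  0.17916239]
```

View pics/p5.png

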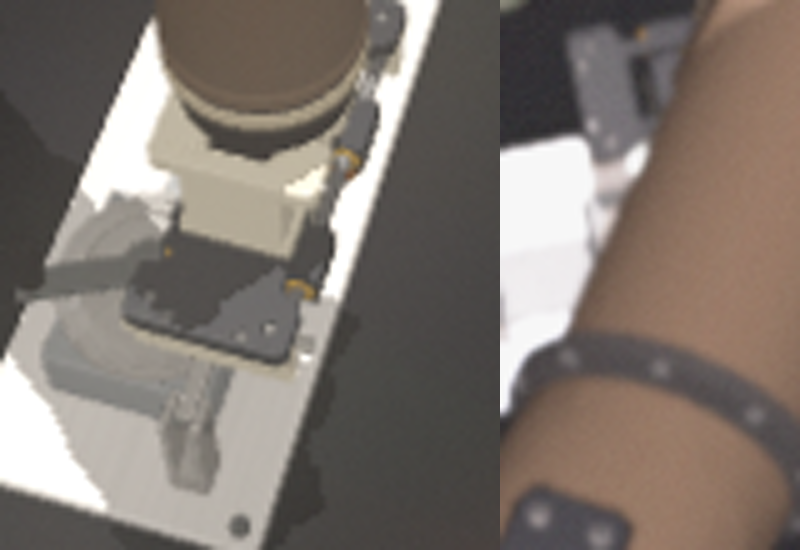

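drive_tool([
  {"tx":0,"ty":0,"tz":-0.1,"turn":0,"grip":0.2},
  {"tx":0,"ty":0,"tz":-0.2,"turn":0,"grip":0.2},
  {"tx":0,"ty":0,"tz":-0.262,"turn":0,"grip":0.2},
  {"tx":0,"ty":0,"tz":-0.262,"turn":0,"grip":0.2},
  {"tx":0,"ty":0,"tz":-0.262,"turn":0,"grip":0.2},
])

```text
clock: 3.5
position: [0.645, -0.1949, 0.0758]
ee_rot: [-0.269, 3.128, -0.003]
force: [-0.1, -0.5, 0.7]
width: 0.403
```

drive_tool([
  {"tx":0,"ty":0,"tz":0,"turn":0,"grip":1},
  {"tx":0,"ty":0,"tz":0,"turn":0,"grip":1},
  {"tx":0,"ty":0,"tz":0,"turn":0,"grip":1},
  {"tx":0,"ty":0,"tz":0,"turn":0,"grip":1},
  {"tx":0,"ty":0,"tz":0,"turn":0,"grip":1},
], newtons=15)

```text
clock: 4.0
position: [0.6456, -0.1958, 0.0767]
ee_rot: [-0.268, 3.126, -0.006]
force: [0.7, -1.9, 3.7]
width: 0.101
```

drive_tool([
  {"tx":0.001,"ty":-0.005,"tz":0.024,"turn":0,"grip":1},
  {"tx":0.001,"ty":-0.005,"tz":0.024,"turn":0,"grip":1},
  {"tx":0.003,"ty":-0.0155,"tz":0.0495,"turn":0,"grip":1},
  {"tx":0.003,"ty":-0.0155,"tz":0.0495,"turn":0,"grip":1},
  {"tx":0.006,"ty":-0.031,"tz":0.072,"turn":0,"grip":1},
  {"tx":0.006,"ty":-0.031,"tz":0.072,"turn":0,"grip":1},
  {"tx":0.009,"ty":-0.05,"tz":0.091,"turn":0,"grip":1},
  {"tx":0.009,"ty":-0.05,"tz":0.091,"turn":0,"grip":1},
])

```text
clock: 4.8
position: [0.6491, -0.2139, 0.1146]
ee_rot: [-0.27, 3.126, 0.001]
force: [-5.8, 9.7, 9.7]
width: 0.102
```

drive_tool([
  {"tx":0.002,"ty":-0.01,"tz":0.011,"turn":0,"grip":1},
  {"tx":0.003,"ty":-0.02,"tz":0.0185,"turn":0,"grip":1},
  {"tx":0.003,"ty":-0.02,"tz":0.0185,"turn":0,"grip":1},
  {"tx":0.006,"ty":-0.033,"tz":0.025,"turn":0,"grip":1},
  {"tx":0.008,"ty":-0.0458,"tz":0.03,"turn":0,"grip":1},
  {"tx":0.008,"ty":-0.0458,"tz":0.03,"turn":0,"grip":1},
])

```text
clock: 5.4
position: [0.6525, -0.233, 0.1277]
ee_rot: [-0.268, 3.126, 0.0]
force: [-3.6, 2.4, 5.5]
width: 0.102
```

drive_tool([
  {"tx":0.002,"ty":-0.01,"tz":0.003,"turn":0,"grip":1},
  {"tx":0.004,"ty":-0.02,"tz":0.005,"turn":0,"grip":1},
  {"tx":0.006,"ty":-0.03,"tz":0.006,"turn":0,"grip":1},
  {"tx":0.006,"ty":-0.033,"tz":0.006,"turn":0,"grip":1},
  {"tx":0.006,"ty":-0.033,"tz":0.006,"turn":0,"grip":1},
])

```text
clock: 5.9
position: [0.6551, -0.2471, 0.1303]
ee_rot: [-0.268, 3.125, -0.001]
force: [-2.1, 0.7, 2.8]
width: 0.104
```

drive_tool([
  {"tx":0.001,"ty":-0.007,"tz":0.0,"turn":0,"grip":1},
  {"tx":0.001,"ty":-0.007,"tz":0,"turn":0,"grip":1},
  {"tx":0.001,"ty":-0.007,"tz":0.0,"turn":0,"grip":0.4},
  {"tx":0.001,"ty":-0.007,"tz":0,"turn":0,"grip":0.4},
  {"tx":0.001,"ty":-0.007,"tz":0,"turn":0,"grip":0.4},
  {"tx":0.001,"ty":-0.007,"tz":0.1,"turn":0,"grip":0.4},
  {"tx":0.001,"ty":-0.007,"tz":0.2,"turn":0,"grip":0.4},
  {"tx":0.001,"ty":-0.007,"tz":0.25,"turn":0,"grip":0.4},
  {"tx":0.001,"ty":-0.007,"tz":0.25,"turn":0,"grip":0.4},
])

```text
clock: 6.8
position: [0.6571, -0.2511, 0.2343]
ee_rot: [-0.267, 3.119, -0.006]
force: [-0.1, -0.1, 0.8]
width: 0.3
```

Run:
```python
from h import *
S=get_image("scene");T=get_image("top");print(observe()["joints"].round(2))
cv2.imwrite("pics/p6.png",np.hstack([crop(S,185,120,100,183,3),crop(T,190,150,150,110,3).copy() if 0 else cv2.copyMakeBorder(crop(T,190,150,150,110,3),0,219,0,0,0)]))
```

```text
[-0.04  0.6   0.56  1.39 -0.32  1.24  2.29]
```

View pics/p6.png

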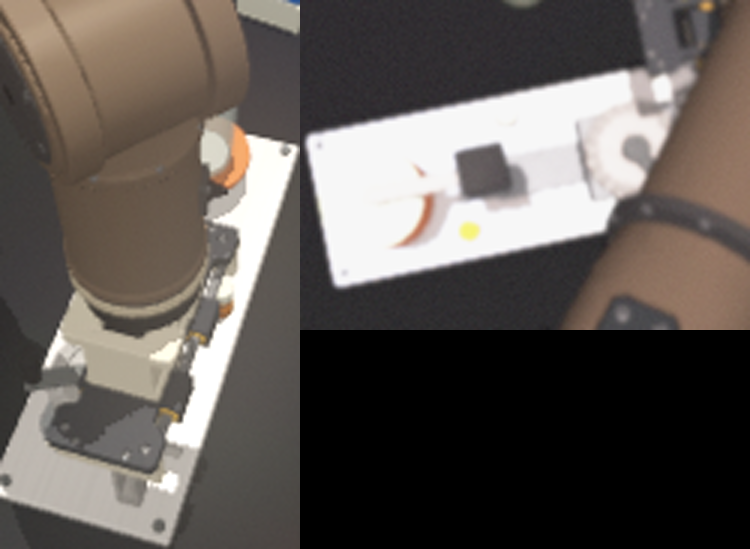

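drive_tool([
  {"tx":-0.1,"ty":0.02,"tz":0.02,"turn":-0.5,"grip":0},
  {"tx":-0.2,"ty":0.03,"tz":0.02,"turn":-0.5,"grip":0},
  {"tx":-0.369,"ty":0.06,"tz":0,"turn":-1,"grip":0},
  {"tx":-0.369,"ty":0.06,"tz":0,"turn":-1,"grip":0},
  {"tx":-0.369,"ty":0.06,"tz":0,"turn":-1,"grip":0},
  {"tx":-0.369,"ty":0.06,"tz":0,"turn":-1,"grip":0},
  {"tx":-0.369,"ty":0.06,"tz":0,"turn":-1,"grip":0},
  {"tx":-0.369,"ty":0.06,"tz":0,"turn":-1,"grip":0},
])

```text
clock: 7.7
position: [0.5074, -0.2252, 0.229]
ee_rot: [1.335, 2.841, -0.007]
force: [0.4, -0.4, -0.1]
width: 0.498
```

drive_tool([
  {"tx":0,"ty":0,"tz":0,"turn":-0.5,"grip":0},
  {"tx":0,"ty":0,"tz":0,"turn":-0.5,"grip":0},
  {"tx":0,"ty":0,"tz":0,"turn":-0.5,"grip":0},
  {"tx":0,"ty":0,"tz":0,"turn":-0.5,"grip":0},
  {"tx":0,"ty":0,"tz":0,"turn":-0.5,"grip":0},
])

```text
clock: 8.2
position: [0.507, -0.2249, 0.2281]
ee_rot: [-2.022, -2.404, 0.01]
force: [-0.3, -0.1, 0.3]
width: 0.502
```

Run:
```python
from h import *
S=get_image("scene");T=get_image("top");o=observe();print(o["joints"].round(2),o["position"],o["ee_rot"])
cv2.imwrite("pics/p7.png",np.hstack([crop(S,185,120,100,183,3),cv2.copyMakeBorder(crop(T,190,150,150,110,3),0,219,0,0,0)]))
```

```text
[-0.39  0.45  1.02  1.8  -0.42  1.13  0.94] [ 0.50708963 -0.2251267   0.22844015] [ 2.02019181  2.40570686 -0.0092018 ]
```

View pics/p7.png

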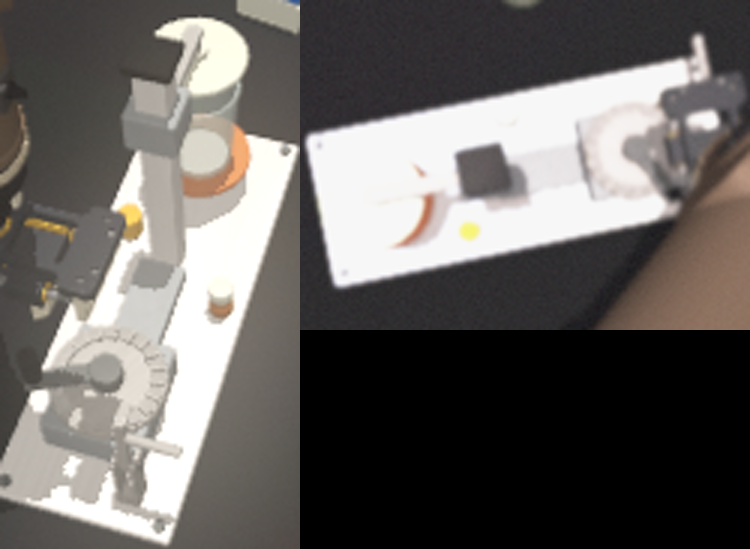

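drive_tool([
  {"tx":0.006,"ty":-0.005,"tz":-0.1,"turn":0,"grip":0},
  {"tx":0.006,"ty":-0.005,"tz":-0.2,"turn":0,"grip":0},
  {"tx":0.006,"ty":-0.005,"tz":-0.28,"turn":0,"grip":0},
  {"tx":0.006,"ty":-0.005,"tz":-0.315,"turn":0,"grip":0},
  {"tx":0.006,"ty":-0.005,"tz":-0.315,"turn":0,"grip":0},
])

```text
clock: 8.8
position: [0.5084, -0.2268, 0.1011]
ee_rot: [-2.016, -2.406, 0.011]
force: [0.3, -0.2, -0.6]
width: 0.501
```

drive_tool([
  {"tx":0,"ty":0,"tz":0,"turn":0,"grip":1},
  {"tx":0,"ty":0,"tz":0,"turn":0,"grip":1},
  {"tx":0,"ty":0,"tz":0,"turn":0,"grip":1},
  {"tx":0,"ty":0,"tz":0,"turn":0,"grip":1},
  {"tx":0,"ty":0,"tz":0,"turn":0,"grip":1},
], newtons=25)

```text
clock: 9.3
position: [0.5071, -0.2275, 0.1019]
ee_rot: [-2.017, -2.404, 0.012]
force: [-7.8, -0.5, 8.0]
width: 0.184
```

Run:
```python
from h import *
o=observe();print(o["joints"].round(2),o["position"],o["ee_rot"],o["force"],o["width"])
o_=np.array([.5611,-.1877]);d=o["position"][:2]-o_;print(np.hypot(*d),np.degrees(np.arctan2(d[1],d[0])))
```

```text
[-0.28  0.6   0.88  1.93 -0.58  0.9   1.08] [ 0.50706971 -0.22745377  0.10190448] [-2.01691306 -2.40388898  0.01222796] [-7.76010021 -0.52819653  8.02741171] 0.18430488116897048
0.06707931832052685 -143.65554844757585
```

Run:
```python
from h import *
from scipy.optimize import brentq
s=lambda x,y:np.array(((x+.5)/3.2-.5+180,(y+.5)/3.2-.5+120))
L=np.array([.5095,.092,0])
for nm,uv in dict(base=s(233,163),lid=s(232,60)).items():
    zs=np.arange(0,.35,.002);P=np.array([L+[0,0,z] for z in zs]);e=np.linalg.norm(proj("scene",P)-uv,axis=1);i=e.argmin();print(nm,zs[i],e[i])
S=get_image("scene");cv2.imwrite("pics/p8.png",crop(S,215,112,65,80,7))
for z in (.03,.05,.07,.14,.16,.18,.2,.22): print(z,(((proj("scene",L+[0,0,z])-[215,112])+.5)*7-.5).round(),(((proj("scene",L+[.042,0,z])-[215,112])+.5)*7-.5).round())
```

```text
base 0.062 1.213104833150616
lid 0.21 2.0807674910002407
0.03 [[258. 457.]] [[339. 489.]]
0.05 [[257. 430.]] [[339. 463.]]
0.07 [[256. 403.]] [[339. 436.]]
0.14 [[253. 302.]] [[340. 335.]]
0.16 [[252. 271.]] [[340. 304.]]
0.18 [[250. 239.]] [[340. 273.]]
0.2 [[249. 206.]] [[340. 240.]]
0.22 [[248. 172.]] [[340. 206.]]
```

View pics/p8.png

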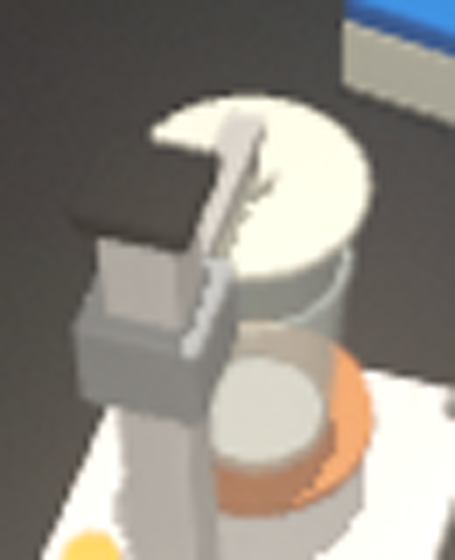

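```bash
cat >> h.py <<'E'
def table(C,r,angs):
    p=observe();o=p["position"];f=p["force"];d=o[:2]-C;b=np.arctan2(d[1],d[0]);
    t=np.array([np.sin(b),-np.cos(b)]);rr=d/np.hypot(*d)
    print("t",round(p["clock"],2),"bearing",np.degrees(b).round(2)%360,"r",np.hypot(*d).round(4),"F_back",(-f[:2]@t).round(2),"F_rad",(f[:2]@rr).round(2),"Fz",f[2].round(2),"j",p["joints"].round(2))
    for a in angs:
        a=np.radians(np.degrees(b)%360+a);q=(np.array(C)+r*np.array([np.cos(a),np.sin(a)])-o[:2])/.4
        print(q.round(4))
E
python3 -c "
from h import *
table([.5595,-.1885],.0653,-3.5*np.arange(1,11))"
```

```text
t 9.35 bearing 216.63 r 0.0653 F_back -4.22 F_rad 6.01 Fz 8.18 j [-0.28  0.6   0.88  1.93 -0.58  0.9   1.08]
[-0.0056  0.0082]
[-0.0108  0.0168]
[-0.0155  0.0256]
[-0.0196  0.0347]
[-0.0231  0.044 ]
[-0.0261  0.0535]
[-0.0285  0.0632]
[-0.0303  0.073 ]
[-0.0315  0.0829]
[-0.0321  0.0928]
```

drive_tool([
  {"tx":-0.0056,"ty":0.0082,"tz":0,"turn":0,"grip":1},
  {"tx":-0.0108,"ty":0.0168,"tz":0,"turn":0,"grip":1},
  {"tx":-0.0155,"ty":0.0256,"tz":0,"turn":0,"grip":1},
  {"tx":-0.0196,"ty":0.0347,"tz":0,"turn":0,"grip":1},
  {"tx":-0.0231,"ty":0.044,"tz":0,"turn":0,"grip":1},
])

```text
clock: 9.85
position: [0.4976, -0.2098, 0.102]
ee_rot: [-2.017, -2.404, 0.013]
force: [-0.7, -2.6, -1.6]
width: 0.189
```

```bash
python3 -c "
from h import *
table([.5595,-.1885],.0653,-3.5*np.arange(1,8))"
```

```text
t 9.85 bearing 198.98 r 0.0655 F_back 2.21 F_rad 1.54 Fz -1.59 j [-0.32  0.58  0.89  1.97 -0.58  0.88  1.06]
[-0.0026  0.0097]
[-0.0049  0.0193]
[-0.0067  0.0292]
[-0.0079  0.0391]
[-0.0084  0.049 ]
[-0.0084  0.059 ]
[-0.0077  0.0689]
```

drive_tool([
  {"tx":-0.0026,"ty":0.0097,"tz":0,"turn":0,"grip":1},
  {"tx":-0.0049,"ty":0.0193,"tz":0,"turn":0,"grip":1},
  {"tx":-0.0067,"ty":0.0292,"tz":0,"turn":0,"grip":1},
  {"tx":-0.0079,"ty":0.0391,"tz":0,"turn":0,"grip":1},
])

```text
clock: 10.25
position: [0.4943, -0.1938, 0.102]
ee_rot: [-2.017, -2.404, 0.013]
force: [-0.9, -4.2, -1.7]
width: 0.179
```

Run:
```python
from h import *
table([.5595,-.1885],.0653,-2*np.arange(1,7))
S=get_image("scene");cv2.imwrite("pics/p9.png",crop(S,215,112,65,80,7))
```

```text
t 10.25 bearing 184.61 r 0.0654 F_back 4.15 F_rad 1.21 Fz -1.67 j [-0.35  0.57  0.9   1.99 -0.57  0.87  1.03]
[-0.      0.0057]
[-0.0002  0.0114]
[-0.0001  0.0171]
[0.0001 0.0228]
[0.0005 0.0285]
[0.0012 0.0341]
```

View pics/p9.png

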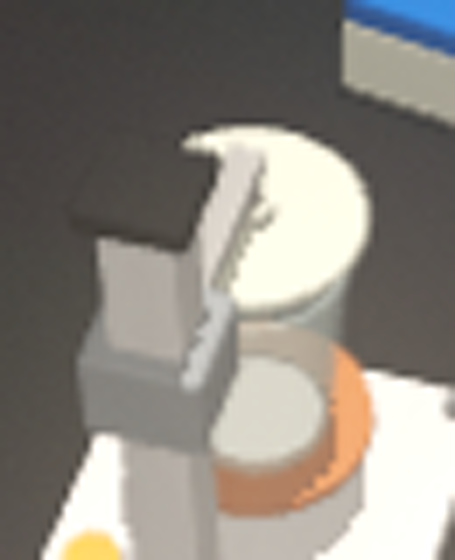

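drive_tool([
  {"tx":0,"ty":0.0057,"tz":0,"turn":0,"grip":1},
  {"tx":0,"ty":0.0114,"tz":0,"turn":0,"grip":1},
  {"tx":0,"ty":0.0171,"tz":0,"turn":0,"grip":1},
  {"tx":0,"ty":0.0228,"tz":0,"turn":0,"grip":1},
])

```text
clock: 10.7
position: [0.4943, -0.1837, 0.102]
ee_rot: [-2.016, -2.404, 0.012]
force: [-2.1, -2.7, 0.4]
width: 0.185
```

Run:
```python
from h import *
table([.5595,-.1885],.0653,-1.5*np.arange(1,7))
```

```text
t 10.7 bearing 175.8 r 0.0654 F_back 2.83 F_rad 1.86 Fz 0.39 j [-0.38  0.56  0.9   2.   -0.57  0.87  1.02]
[0.0006 0.0042]
[0.0011 0.0085]
[0.0017 0.0127]
[0.0024 0.0169]
[0.0032 0.0211]
[0.0041 0.0253]
```

drive_tool([
  {"tx":0.0006,"ty":0.0042,"tz":0,"turn":0,"grip":1},
  {"tx":0.0011,"ty":0.0085,"tz":0,"turn":0,"grip":1},
  {"tx":0.0017,"ty":0.0127,"tz":0,"turn":0,"grip":1},
])

```text
clock: 11.0
position: [0.4949, -0.1785, 0.102]
ee_rot: [-2.016, -2.404, 0.012]
force: [-1.6, -1.9, 0.7]
width: 0.183
```

Run:
```python
from h import *
table([.5595,-.1885],.0653,-1.5*np.arange(1,5))
```

```text
t 11.0 bearing 171.19 r 0.0654 F_back 2.15 F_rad 1.24 Fz 0.74 j [-0.39  0.56  0.9   2.   -0.57  0.86  1.01]
[0.0008 0.0042]
[0.0017 0.0084]
[0.0026 0.0126]
[0.0036 0.0167]
```

drive_tool([
  {"tx":0.0008,"ty":0.0042,"tz":0,"turn":0,"grip":1},
  {"tx":0.0017,"ty":0.0084,"tz":0,"turn":0,"grip":1},
  {"tx":0.0026,"ty":0.0126,"tz":0,"turn":0,"grip":1},
])

```text
clock: 11.3
position: [0.496, -0.1732, 0.102]
ee_rot: [-2.016, -2.404, 0.012]
force: [-3.0, -1.9, 1.6]
width: 0.18
```

drive_tool([
  {"tx":0.0011,"ty":0.0041,"tz":0,"turn":0,"grip":1},
  {"tx":0.0022,"ty":0.0082,"tz":0,"turn":0,"grip":1},
  {"tx":0.0022,"ty":0.0082,"tz":0,"turn":0,"grip":1},
])

```text
clock: 11.6
position: [0.497, -0.1694, 0.102]
ee_rot: [-2.015, -2.404, 0.011]
force: [-2.1, -0.4, 0.8]
width: 0.183
```

drive_tool([
  {"tx":0.0013,"ty":0.0041,"tz":0,"turn":0,"grip":1},
  {"tx":0.0027,"ty":0.0081,"tz":0,"turn":0,"grip":1},
])

```text
clock: 11.8
position: [0.4981, -0.1661, 0.102]
ee_rot: [-2.015, -2.404, 0.011]
force: [-2.7, -2.3, 0.9]
width: 0.187
```

Run:
```python
from h import *
table([.5595,-.1885],.0653,-1.0*np.arange(1,5))
```

```text
t 11.8 bearing 159.99 r 0.0653 F_back 3.05 F_rad 1.79 Fz 0.92 j [-0.41  0.56  0.91  2.   -0.57  0.86  0.99]
[0.001  0.0027]
[0.0021 0.0053]
[0.0032 0.0079]
[0.0043 0.0105]
```

drive_tool([
  {"tx":0.001,"ty":0.0027,"tz":0,"turn":0,"grip":1},
  {"tx":0.0021,"ty":0.0053,"tz":0,"turn":0,"grip":1},
])

```text
clock: 12.0
position: [0.499, -0.1639, 0.102]
ee_rot: [-2.015, -2.404, 0.011]
force: [-2.2, -2.1, 1.4]
width: 0.181
```

Run:
```python
from h import *
table([.5595,-.1885],.0653,-1.0*np.arange(1,5))
S=get_image("scene");cv2.imwrite("pics/p10.png",crop(S,215,112,65,80,7))
```

```text
t 12.0 bearing 157.86 r 0.0653 F_back 2.79 F_rad 1.29 Fz 1.42 j [-0.42  0.56  0.91  2.   -0.58  0.86  0.98]
[0.0011 0.0026]
[0.0022 0.0052]
[0.0034 0.0078]
[0.0047 0.0104]
```

View pics/p10.png

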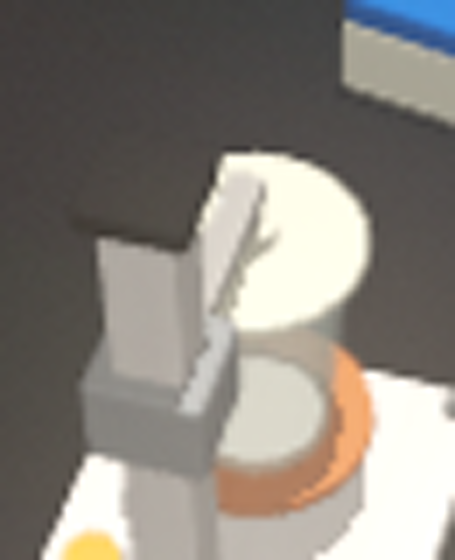

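drive_tool([
  {"tx":0.0011,"ty":0.0026,"tz":0,"turn":0,"grip":1},
  {"tx":0.0022,"ty":0.0052,"tz":0,"turn":0,"grip":1},
])

```text
clock: 12.25
position: [0.5, -0.1615, 0.102]
ee_rot: [-2.015, -2.404, 0.011]
force: [-4.0, -3.3, 1.9]
width: 0.185
```

Run:
```python
from h import *
table([.5595,-.1885],.0653,-1.0*np.arange(1,5))
```

```text
t 12.25 bearing 155.62 r 0.0653 F_back 4.67 F_rad 2.33 Fz 1.86 j [-0.42  0.56  0.91  2.   -0.58  0.87  0.98]
[0.0012 0.0026]
[0.0024 0.0052]
[0.0037 0.0077]
[0.005  0.0102]
```

drive_tool([
  {"tx":0.0006,"ty":0.0013,"tz":0,"turn":0,"grip":1},
  {"tx":0.0012,"ty":0.0026,"tz":0,"turn":0,"grip":1},
])

```text
clock: 12.45
position: [0.5004, -0.1607, 0.102]
ee_rot: [-2.015, -2.404, 0.012]
force: [-2.7, -3.7, 0.6]
width: 0.185
```

Run:
```python
from h import *
table([.5595,-.1885],.0653,-1.0*np.arange(1,5))
```

```text
t 12.45 bearing 154.83 r 0.0653 F_back 4.48 F_rad 0.92 Fz 0.59 j [-0.42  0.56  0.91  2.   -0.58  0.87  0.98]
[0.0011 0.0026]
[0.0024 0.0052]
[0.0038 0.0077]
[0.0051 0.0102]
```

drive_tool([
  {"tx":0.0006,"ty":0.0013,"tz":0,"turn":0,"grip":1},
  {"tx":0.0012,"ty":0.0026,"tz":0,"turn":0,"grip":1},
  {"tx":0.0018,"ty":0.0039,"tz":0,"turn":0,"grip":1},
])

```text
clock: 12.75
position: [0.5012, -0.1593, 0.102]
ee_rot: [-2.016, -2.404, 0.012]
force: [-2.8, -3.7, 1.4]
width: 0.183
```

drive_tool([
  {"tx":0.0007,"ty":0.0013,"tz":0,"turn":0,"grip":1},
  {"tx":0.0013,"ty":0.0025,"tz":0,"turn":0,"grip":1},
  {"tx":0.002,"ty":0.0038,"tz":0,"turn":0,"grip":1},
])

```text
clock: 13.05
position: [0.5019, -0.1577, 0.102]
ee_rot: [-2.015, -2.404, 0.012]
force: [-3.4, -4.0, 0.7]
width: 0.184
```

drive_tool([
  {"tx":0.0007,"ty":0.0013,"tz":0,"turn":0,"grip":1},
  {"tx":0.0014,"ty":0.0025,"tz":0,"turn":0,"grip":1},
  {"tx":0.0021,"ty":0.0037,"tz":0,"turn":0,"grip":1},
])

```text
clock: 13.35
position: [0.5028, -0.1561, 0.102]
ee_rot: [-2.015, -2.404, 0.012]
force: [-3.1, -2.8, 0.6]
width: 0.187
```

Run:
```python
from h import *
table([.5595,-.1885],.0653,-.5*np.arange(1,5))
```

```text
t 13.35 bearing 150.28 r 0.0653 F_back 3.94 F_rad 1.28 Fz 0.56 j [-0.43  0.56  0.91  2.   -0.58  0.87  0.97]
[0.0006 0.0013]
[0.0013 0.0025]
[0.0021 0.0037]
[0.0028 0.005 ]
```

drive_tool([
  {"tx":0.0007,"ty":0.0013,"tz":0,"turn":0,"grip":1},
  {"tx":0.0014,"ty":0.0025,"tz":0,"turn":0,"grip":1},
  {"tx":0.0021,"ty":0.0037,"tz":0,"turn":0,"grip":1},
])

```text
clock: 13.65
position: [0.5037, -0.1546, 0.102]
ee_rot: [-2.015, -2.404, 0.012]
force: [-2.6, -3.6, 0.3]
width: 0.183
```

drive_tool([
  {"tx":0.0007,"ty":0.0012,"tz":0,"turn":0,"grip":1},
  {"tx":0.0015,"ty":0.0024,"tz":0,"turn":0,"grip":1},
  {"tx":0.0023,"ty":0.0036,"tz":0,"turn":0,"grip":1},
])

```text
clock: 13.95
position: [0.5047, -0.1531, 0.102]
ee_rot: [-2.015, -2.404, 0.012]
force: [-3.4, -2.4, 0.6]
width: 0.186
```

drive_tool([
  {"tx":0.0008,"ty":0.0012,"tz":0,"turn":0,"grip":1},
  {"tx":0.0016,"ty":0.0024,"tz":0,"turn":0,"grip":1},
  {"tx":0.0024,"ty":0.0035,"tz":0,"turn":0,"grip":1},
])

```text
clock: 14.25
position: [0.5056, -0.1517, 0.102]
ee_rot: [-2.015, -2.404, 0.012]
force: [-2.3, -3.4, 0.7]
width: 0.185
```

drive_tool([
  {"tx":0.0008,"ty":0.0012,"tz":0,"turn":0,"grip":1},
  {"tx":0.0016,"ty":0.0023,"tz":0,"turn":0,"grip":1},
  {"tx":0.0025,"ty":0.0034,"tz":0,"turn":0,"grip":1},
])

```text
clock: 14.55
position: [0.5066, -0.1503, 0.102]
ee_rot: [-2.015, -2.404, 0.012]
force: [-1.4, -3.4, 1.2]
width: 0.182
```

Run:
```python
from h import *
table([.5595,-.1885],.0653,-.5*np.arange(1,7))
```

```text
t 14.55 bearing 144.12 r 0.0652 F_back 3.58 F_rad -0.83 Fz 1.23 j [-0.44  0.57  0.91  1.99 -0.58  0.87  0.96]
[0.0007 0.0012]
[0.0016 0.0024]
[0.0024 0.0035]
[0.0033 0.0046]
[0.0042 0.0058]
[0.0051 0.0069]
```

drive_tool([
  {"tx":0.0007,"ty":0.0012,"tz":0,"turn":0,"grip":1},
  {"tx":0.0016,"ty":0.0024,"tz":0,"turn":0,"grip":1},
  {"tx":0.0024,"ty":0.0035,"tz":0,"turn":0,"grip":1},
])

```text
clock: 14.85
position: [0.5077, -0.1488, 0.102]
ee_rot: [-2.015, -2.404, 0.012]
force: [-2.5, -2.8, 0.0]
width: 0.182
```

drive_tool([
  {"tx":0.0009,"ty":0.0011,"tz":0,"turn":0,"grip":1},
  {"tx":0.0017,"ty":0.0022,"tz":0,"turn":0,"grip":1},
  {"tx":0.0026,"ty":0.0033,"tz":0,"turn":0,"grip":1},
])

```text
clock: 15.15
position: [0.5079, -0.1485, 0.102]
ee_rot: [-2.017, -2.403, 0.014]
force: [-5.7, -7.2, 1.4]
width: 0.18
```

Run:
```python
from h import *
table([.5595,-.1885],.0653,-.5*np.arange(1,7))
S=get_image("scene");cv2.imwrite("pics/p11.png",np.hstack([crop(S,215,112,60,80,6),crop(S,185,210,70,80,6)]))
```

```text
t 15.15 bearing 142.2 r 0.0652 F_back 9.18 F_rad 0.12 Fz 1.45 j [-0.45  0.57  0.91  1.99 -0.58  0.87  0.95]
[0.0008 0.0012]
[0.0017 0.0023]
[0.0026 0.0034]
[0.0035 0.0045]
[0.0044 0.0056]
[0.0053 0.0067]
```

View pics/p11.png

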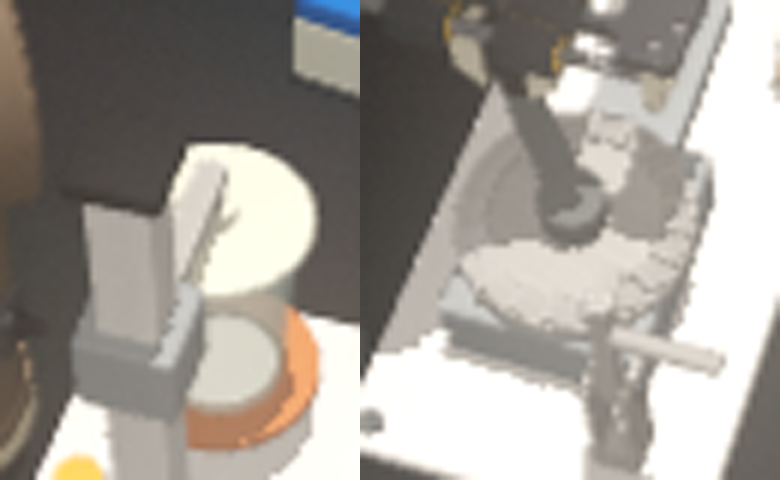

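Firm contact: the crank force rose to 9.2 N against about 2.6 N running free, so roughly 13 N is on the rim. The pawl bar is still up. I'll relax and release the knob.

drive_tool([
  {"tx":0,"ty":0,"tz":0,"turn":0,"grip":1},
  {"tx":0,"ty":0,"tz":0,"turn":0,"grip":1},
])

```text
clock: 15.4
position: [0.5078, -0.1486, 0.102]
ee_rot: [-2.017, -2.403, 0.014]
force: [-3.2, -4.6, 1.9]
width: 0.176
```

drive_tool([
  {"tx":0,"ty":0,"tz":0,"turn":0,"grip":1},
  {"tx":0,"ty":0,"tz":0,"turn":0,"grip":1},
])

```text
clock: 15.6
position: [0.5079, -0.1487, 0.102]
ee_rot: [-2.017, -2.403, 0.014]
force: [-3.1, -3.2, 0.3]
width: 0.181
```

drive_tool([
  {"tx":0,"ty":0,"tz":0,"turn":0,"grip":1},
  {"tx":0,"ty":0,"tz":0,"turn":0,"grip":0.5},
  {"tx":0,"ty":0,"tz":0,"turn":0,"grip":0.3},
  {"tx":0,"ty":0,"tz":0,"turn":0,"grip":0.3},
  {"tx":0,"ty":0,"tz":0.1,"turn":0,"grip":0.3},
  {"tx":0,"ty":0,"tz":0.2,"turn":0,"grip":0.3},
  {"tx":0,"ty":0,"tz":0.33,"turn":0,"grip":0.3},
  {"tx":0,"ty":0,"tz":0.33,"turn":0,"grip":0.3},
])

```text
clock: 16.4
position: [0.5107, -0.1501, 0.2394]
ee_rot: [2.018, 2.404, -0.007]
force: [0.5, -1.0, -0.1]
width: 0.351
```

Run:
```python
from h import *
o=observe();print(o["position"],o["ee_rot"],o["joints"].round(2))
S=get_image("scene");cv2.imwrite("pics/p12.png",crop(S,185,205,75,95,6))
o0=np.array([.560,-.188])
M=R.from_euler("z",10.3,degrees=True).as_matrix()
for a in (1.3,1.4,1.45,1.5,1.55):
    c,s=np.cos(a),np.sin(a); u=np.array([.081,-.078+.055*c-.004*s,.086+.055*s+.004*c]); tip=u+[.018,0,0]
    print(a,(M@u+[*o0,0]).round(4),(((proj("scene",M@tip+[*o0,0])-[185,205])+.5)*6-.5).round())
```

```text
[ 0.51066733 -0.1500832   0.2393515 ] [ 2.01815971  2.40442489 -0.00731565] [-0.59  0.41  1.08  1.84 -0.39  1.13  0.8 ]
1.3 [ 0.6517 -0.2396  0.1401] [[371. 377.]]
1.4 [ 0.6527 -0.2449  0.1409] [[367. 388.]]
1.45 [ 0.6532 -0.2476  0.1411] [[365. 394.]]
1.5 [ 0.6537 -0.2504  0.1411] [[363. 400.]]
1.55 [ 0.6542 -0.2531  0.1411] [[361. 406.]]
```

View pics/p12.png

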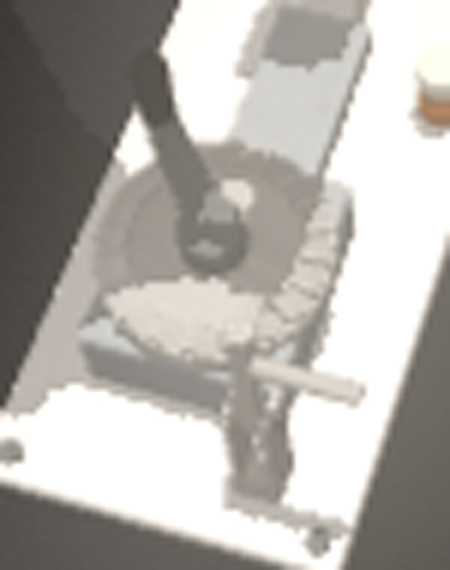

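drive_tool([
  {"tx":0.1,"ty":-0.07,"tz":0,"turn":0.1,"grip":0.2},
  {"tx":0.362,"ty":-0.247,"tz":0,"turn":1,"grip":0.2},
  {"tx":0.362,"ty":-0.247,"tz":0,"turn":1,"grip":0.2},
  {"tx":0.362,"ty":-0.247,"tz":0,"turn":1,"grip":0.2},
  {"tx":0.362,"ty":-0.247,"tz":0,"turn":1,"grip":0.2},
  {"tx":0.362,"ty":-0.247,"tz":0,"turn":1,"grip":0.2},
  {"tx":0.362,"ty":-0.247,"tz":0,"turn":1,"grip":0.2},
  {"tx":0.362,"ty":-0.247,"tz":0,"turn":1,"grip":0.2},
  {"tx":0.362,"ty":-0.247,"tz":0,"turn":1,"grip":0.2},
])

```text
clock: 17.35
position: [0.6544, -0.2473, 0.2357]
ee_rot: [0.543, 3.093, -0.005]
force: [-0.8, 0.1, 0.4]
width: 0.403
```

drive_tool([
  {"tx":0,"ty":0,"tz":0,"turn":0.5,"grip":0.2},
  {"tx":0,"ty":0,"tz":0,"turn":0.5,"grip":0.2},
  {"tx":0,"ty":0,"tz":0,"turn":0.5,"grip":0.2},
  {"tx":0,"ty":0,"tz":0,"turn":0.5,"grip":0.2},
  {"tx":0,"ty":0,"tz":0,"turn":0.5,"grip":0.2},
])

```text
clock: 17.85
position: [0.6542, -0.247, 0.2349]
ee_rot: [-0.275, 3.128, -0.003]
force: [0.4, -0.3, -0.3]
width: 0.401
```

drive_tool([
  {"tx":0,"ty":-0.002,"tz":-0.1,"turn":0,"grip":0.2},
  {"tx":0,"ty":-0.002,"tz":-0.2,"turn":0,"grip":0.2},
  {"tx":0,"ty":-0.002,"tz":-0.265,"turn":0,"grip":0.2},
  {"tx":0,"ty":-0.002,"tz":-0.265,"turn":0,"grip":0.2},
  {"tx":0,"ty":-0.002,"tz":-0.265,"turn":0,"grip":0.2},
])

```text
clock: 18.35
position: [0.6542, -0.2478, 0.1291]
ee_rot: [-0.272, 3.129, -0.003]
force: [0.6, 0.4, 0.3]
width: 0.403
```

drive_tool([
  {"tx":0,"ty":0,"tz":0,"turn":0,"grip":1},
  {"tx":0,"ty":0,"tz":0,"turn":0,"grip":1},
  {"tx":0,"ty":0,"tz":0,"turn":0,"grip":1},
  {"tx":0,"ty":0,"tz":0,"turn":0,"grip":1},
  {"tx":0,"ty":0,"tz":0,"turn":0,"grip":1},
], newtons=12)

```text
clock: 18.85
position: [0.6547, -0.248, 0.1299]
ee_rot: [-0.272, 3.128, -0.004]
force: [0.4, 0.5, 5.1]
width: 0.098
```

Run:
```python
from h import *
o=observe();p=o["position"];print(p,o["force"],o["width"])
th=np.radians(10.3);yu=-np.sin(th)*(p[0]-.5605)+np.cos(th)*(p[1]+.188);print(yu)
c0=(yu+.078)/.0551; a0=np.arccos(c0);print("a0",a0)
for a in (1.4,1.25,1.1,.95,.8,.65,.5,.4,.3,.25,.2):
    dy=.0551*(np.cos(a)-c0);dz=.0551*(np.sin(a)-np.sin(a0))
    print(a,(np.array([-np.sin(th)*dy,np.cos(th)*dy,dz])/.4).round(4))
```

```text
[ 0.65470809 -0.24799892  0.1299332 ] [0.40294999 0.54164042 5.10761042] 0.0979910477325167
-0.07587665679365177
a0 1.5322506081324079
1.4 [-0.0032  0.0178 -0.0019]
1.25 [-0.0068  0.0375 -0.0069]
1.1 [-0.0102  0.0563 -0.0149]
0.95 [-0.0134  0.0736 -0.0256]
0.8 [-0.0162  0.0892 -0.0388]
0.65 [-0.0187  0.1027 -0.0543]
0.5 [-0.0207  0.1137 -0.0716]
0.4 [-0.0217  0.1196 -0.084 ]
0.3 [-0.0226  0.1243 -0.0969]
0.25 [-0.0229  0.1261 -0.1036]
0.2 [-0.0232  0.1276 -0.1103]
```

drive_tool([
  {"tx":-0.0032,"ty":0.0178,"tz":-0.0019,"turn":0,"grip":1},
  {"tx":-0.0032,"ty":0.0178,"tz":-0.0019,"turn":0,"grip":1},
  {"tx":-0.0068,"ty":0.0375,"tz":-0.0069,"turn":0,"grip":1},
  {"tx":-0.0068,"ty":0.0375,"tz":-0.0069,"turn":0,"grip":1},
  {"tx":-0.0102,"ty":0.0563,"tz":-0.0149,"turn":0,"grip":1},
  {"tx":-0.0102,"ty":0.0563,"tz":-0.0149,"turn":0,"grip":1},
  {"tx":-0.0134,"ty":0.0736,"tz":-0.0256,"turn":0,"grip":1},
  {"tx":-0.0134,"ty":0.0736,"tz":-0.0256,"turn":0,"grip":1},
  {"tx":-0.0162,"ty":0.0892,"tz":-0.0388,"turn":0,"grip":1},
  {"tx":-0.0162,"ty":0.0892,"tz":-0.0388,"turn":0,"grip":1},
])

```text
clock: 19.85
position: [0.6481, -0.2111, 0.1134]
ee_rot: [-0.273, 3.128, -0.003]
force: [3.1, -0.1, -1.8]
width: 0.1
```

drive_tool([
  {"tx":-0.0025,"ty":0.0125,"tz":-0.0145,"turn":0,"grip":1},
  {"tx":-0.0025,"ty":0.0125,"tz":-0.0145,"turn":0,"grip":1},
  {"tx":-0.0045,"ty":0.0235,"tz":-0.0315,"turn":0,"grip":1},
  {"tx":-0.0045,"ty":0.0235,"tz":-0.0315,"turn":0,"grip":1},
  {"tx":-0.0055,"ty":0.0294,"tz":-0.044,"turn":0,"grip":1},
  {"tx":-0.0055,"ty":0.0294,"tz":-0.044,"turn":0,"grip":1},
  {"tx":-0.0064,"ty":0.034,"tz":-0.057,"turn":0,"grip":1},
  {"tx":-0.0064,"ty":0.034,"tz":-0.057,"turn":0,"grip":1},
])

```text
clock: 20.65
position: [0.6456, -0.1974, 0.09]
ee_rot: [-0.273, 3.128, -0.003]
force: [3.2, -2.1, -1.6]
width: 0.102
```

drive_tool([
  {"tx":0,"ty":0.001,"tz":-0.005,"turn":0,"grip":1},
  {"tx":0,"ty":0.001,"tz":-0.008,"turn":0,"grip":1},
  {"tx":0,"ty":0.001,"tz":-0.008,"turn":0,"grip":1},
])

```text
clock: 20.95
position: [0.6455, -0.1967, 0.0865]
ee_rot: [-0.274, 3.129, -0.002]
force: [2.3, -0.5, -1.1]
width: 0.102
```

Still hanging in the gripper with no contact force. I'll release the bar and rise clear.

drive_tool([
  {"tx":0,"ty":0,"tz":0,"turn":0,"grip":0.75},
  {"tx":0,"ty":0,"tz":0,"turn":0,"grip":0.4},
  {"tx":0,"ty":0,"tz":0,"turn":0,"grip":0.4},
  {"tx":0,"ty":0,"tz":0,"turn":0,"grip":0.4},
  {"tx":0,"ty":0,"tz":0.1,"turn":0,"grip":0.4},
  {"tx":0,"ty":0,"tz":0.2,"turn":0,"grip":0.4},
  {"tx":0,"ty":0,"tz":0.35,"turn":0,"grip":0.4},
  {"tx":0,"ty":0,"tz":0.5,"turn":0,"grip":0.4},
  {"tx":0,"ty":0,"tz":0.5,"turn":0,"grip":0.4},
])

```text
clock: 21.85
position: [0.6467, -0.1978, 0.2923]
ee_rot: [-0.272, 3.122, -0.006]
force: [-0.2, 0.4, -0.4]
width: 0.297
```

drive_tool([
  {"tx":-0.3,"ty":-0.2,"tz":0.1,"turn":0,"grip":0.4},
  {"tx":-0.5,"ty":-0.3,"tz":0.1,"turn":0,"grip":0.4},
  {"tx":-0.5,"ty":-0.3,"tz":0.1,"turn":0,"grip":0.4},
  {"tx":-0.5,"ty":-0.3,"tz":0.1,"turn":0,"grip":0.4},
  {"tx":-0.5,"ty":-0.3,"tz":0.1,"turn":0,"grip":0.4},
  {"tx":-0.5,"ty":-0.3,"tz":0.1,"turn":0,"grip":0.4},
])

```text
clock: 22.45
position: [0.4415, -0.3223, 0.3342]
ee_rot: [-0.258, 3.122, -0.008]
force: [-0.3, 0.2, -0.1]
width: 0.303
```

Run:
```python
from h import *
S=get_image("scene")[:,:,::-1].copy();T=get_image("top")[:,:,::-1].copy()
up=lambda I:cv2.resize(I,(800,600),interpolation=cv2.INTER_CUBIC)
A=cv2.imread("pics/scene0.png");B=up(S)
def m(A,B,x,y,w,h,n,pad=20):
    t=A[y:y+h,x:x+w];r=cv2.matchTemplate(B[y-pad:y+h+pad,x-pad:x+w+pad],t,cv2.TM_CCOEFF_NORMED);_,v,_,l=cv2.minMaxLoc(r);print(n,"shift",(l[0]-pad,l[1]-pad),"score",round(v,3))
m(A,B,372,392,30,22,"bar scene vs start")
A2=cv2.imread("pics/top0.png");m(A2,up(T),466,258,18,24,"bar top vs start")
for n,b in dict(reagent=(455,360,45,55),spare=(495,145,50,70),box=(410,145,60,60),vial=(348,290,18,24),weight=(395,328,18,28)).items(): m(A,B,*b,n)
P=cv2.resize(cv2.imread("pics/p11.png")[:, :360],(60,80),interpolation=cv2.INTER_AREA);C=S[112:192,215:275]
k=lambda I:cv2.resize(I,None,fx=6,fy=6,interpolation=cv2.INTER_CUBIC)
m(k(P),k(C),170,140,150,160,"lid vs pressed");m(k(P),k(C),200,310,120,130,"beaker base vs pressed")
o=proj("scene",np.array([[.5600,-.188,0]]))
th=R.from_euler("z",10.3,degrees=True).as_matrix()
for a in (0,.1,1.45):
    c,s=np.cos(a),np.sin(a);u=np.array([.099,-.078+.055*c-.004*s,.086+.055*s+.004*c]);print(a,proj("scene",th@u+[.56,-.188,0])*1.5625)
```

```text
bar scene vs start shift (0, 0) score 0.998
bar top vs start shift (0, 0) score 1.0
reagent shift (0, 0) score 1.0
spare shift (0, 0) score 1.0
box shift (0, 0) score 0.993
vial shift (0, 0) score 0.977
weight shift (0, 0) score 1.0
lid vs pressed shift (0, 0) score 0.999
beaker base vs pressed shift (0, 0) score 0.998
0 [[394.04501795 406.42385485]]
0.1 [[393.85908776 405.39506631]]
1.45 [[383.50585556 422.19715069]]
```

```bash
python3 -c "
from cell import *
print(sign_off())"
```

```text
the job is handed in; nothing more can be done
None
```

I finished the job and handed it in at about 22.5 s of the 72 s allowed; `sign_off()` reports no verdict.

**What I did:**
- **Pawl up:** I lifted the pawl by its bar to about 1.45 rad and it stayed up.
- **Winding down:** I turned the crank backwards from 206° to about 132° (unit bearing). The support gave way over roughly 7–8 mm, with 3.5–5 N at the crank. It then went firm at 9.2 N, against about 2.6 N running free, which puts about 13 N on the rim.
- **Release:** When I let go of the knob I estimated the rim force would settle to about 10 N, because the bearing's friction can't hold more.
- **Pawl down:** I then set the pawl back on the teeth and let go of the bar.

**Last checks, by image comparison:**
- **Pawl:** the bar is exactly where it was at the start, lying on the teeth.
- **Lid and beaker:** neither has moved since the lid was pressed down.
- **Bystanders:** the vial, weight, reagent bottle, spare beaker and tip box have not moved. I did not check the wash bottle or the pitcher this way.

No check failed or disagreed. The final rim force is inferred from the crank force and was not measured directly. I did not check the pawl's contact force on the wheel separately.

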